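# Clock the elbow on the torch-gas coupling

### The arm

A 6-joint arm with a two-finger parallel gripper is mounted at the origin on the work surface. World frame = base frame: x ahead of the robot, y to its left, z up, the work surface at z = 0. Lengths are in m, angles in rad, forces in N, time in s.
With the tool pointing down it reaches from about 0.225 to 0.875 m from the base axis. Payload 3.4 kg.
Tool frame: the origin (TCP) lies between the finger pads; the fingertips stand 14 mm ahead of it and the grasp point (between the pads) lies 5 mm behind it; z points along the fingers, y is the direction in which the jaws open and shut (so a half turn about z gives the same grasp; the last joint's range is limited). The gripper opens to 85 mm and grips with 20 to 120 N. Pads are 22 mm wide; open, the fingers measure 114 mm over their backs; the gripper's body (76 mm by 85 mm) begins 54 mm behind the grasp point. The pads swing forward as they close: fully open they stand 13 mm farther back than shut.
Start: joints at [1.09, 0.276, 1.505, -0, 1.361, -0.121], TCP at [0.202, 0.538, 0.245] pointing down, gripper open.
Joint ranges: [-2.89, 2.89], [-0.75, 2.08], [0.22, 2.7], [-1.18, 4.32], [0.11, 2.71], [-2.7, 2.7]. Speed limits (rad/s): [2.57, 2.57, 3.14, 3.14, 3.14, 3.14].

### API

Orientations are given as a unit quaternion [w, x, y, z].
In Python, from rig import manip, get_image, job gives the robot as it stands. The module is installed in compiled form; this text tells all that it offers.
- The arm moves only by the tool step_arm, never from a script. Its argument "moves" is one flat list of numbers, 5 for each row, row after row: the shift along the tool's x, y, z as a fraction of full scale, then the turn about the tool's z as a fraction of full scale, then the gripper's target within -1 to 1 (shut at 1, half-way at 0, fully open at -1). In form: [dx, dy, dz, twist, hand, dx, dy, dz, twist, hand, ...]. A call has 1 to 5 rows; each row is the pose to reach, as a shift and turn from the pose commanded when the call began, along the tool's axes at that moment, turning the shorter way round; what a row does not reach only later rows make up. Full scale, the value 1, is 500 mm for a shift and pi rad for a turn. A row lasts 1/10 s, in which the tool goes at most 50 mm and 8.59 degrees, less where a joint would pass 70% of its speed; a pose out of reach is approached as far as the arm can. A call with a number of a shift or a turn outside -1 to 1 is refused whole. A call with a gripper value outside its range is refused whole. The fingers move at their own pace and stop on an object; "force" is the grip in N (left out, the last holds). Time passes only in rows, so rows that repeat a pose let the fingers close. It gives the time, the measured TCP pose, the force and the opening at its end, in the units of the state.
- manip.get_state(): the state, without advancing time (a new reading comes with each control period).
- get_image(name): name is "side" or "top"; returns a dict with "frame" (400x640x3 uint8, blue, green, red), "fx", "fy", "cx", "cy" (pixels), "rvec" (rotation vector, rad) and "tvec" (3), from world to camera coordinates, as OpenCV has them. Camera axes: x right, y down, z forward; pixel columns grow to the right and rows downward; lengths in m; the calibration is good to about 2 mm. A picture is of the moment at which its call begins. There is no depth.
- job.sign_off(): hands the job in, once; it reports no verdict.
The state is a dict: "clock": time; "qpos": joint angles; "qd": joint speeds; "effort": joint torques, N m; "position": TCP position; "ee_rot": TCP orientation; "contact_force": force on the tool from outside, world axes, zero at the start; "moment": the same for the moment, N m; "width": finger opening in m.
Only numpy, scipy, OpenCV 4.12 (cv2) and the standard library are available. Lean on these libraries where they do the work, as an engineer would, in place of code of your own. Each camera call takes 0.05 s, during which the arm holds its last target. There are 200 camera calls.

### The job

On the jeweller's bench a brass elbow with a side-pointing hose barb has been started by hand in the steel coupling held in a low vice. Grip it by its square body and screw it in clockwise (seen from above), against the thread's rising resistance, and stop when its barb points straight at the steel hose fork on the same vice; a tapered thread must not be turned well past the mark, even if it is turned back afterwards. Let go of it, and leave the straight upright nipple in the other vice as it is.

Things in the scene. Friction and masses are not known exactly. Their poses are not given: they have to be found in the camera images.
- elbow_mid (a point): Brass elbow in the coupling of one low vice; turns about a fixed vertical axis. Point: on that axis, 106 mm above the bench, at the centre of its square body (26 x 26 mm, 86 to 124 mm above the bench). x points along its level barb (17 mm thick, end 67 mm from the axis), y across the two plain faces to grip, z up. Coupling below: 36 mm wide, up to 72 mm; vice jaws up to 62 mm.
- elbow (a joint): Rad by which the elbow is screwed in, growing clockwise seen from above. Starts at 0.05 to 0.7; at 1.4 the barb points straight at the fork; the thread ends at 2.0. It takes about 0.16 N m to turn at 0, rising evenly by 0.08 N m per rad (0.27 N m at the fork), and stays where it is left.
- fork_mid (a point): Two-pronged steel hose fork on the elbow's own vice, 110 mm from the elbow's axis. Point: midway between its prongs (24 mm apart inside, 5 mm thick, tops 118 mm above the bench), 106 mm above the bench, level with the barb. Axes are the vice's: y points from the fork to the elbow's axis, z up.
- nipple (a joint): Angle in rad of the straight brass nipple in the other vice, of the same make: it stands upright, barb pointing straight up, no side arm, its top 145 mm above the bench. Same thread and sense as the elbow; starts at 0.7. To be left alone.
Mind the look-alikes: they are no part of the job. What is shaped like the part that bears elbow_mid but green or pink is not meant.

How it is judged:
By the outcome, as a careful person would: the job done as asked, in the order asked, and still so for the second after the job is handed in, with the robot touching nothing.
It also fails if it takes over 29 s, if anything falls off the work surface, if the arm or the gripper's body presses on something with over 40 N, if the wrist force passes 120 N, or if a joint passes its speed limit or range.

## Working session

There is one attempt and no reset: what is moved stays moved. The work goes in short steps, Python scripts to look and compute and a tool call to move; the robot and the scene stay as the last step left them, time stands still between calls to the robot, and variables do not carry over. Pictures are saved under pics/ and viewed, about 8 in all and at most 12, crops included, and the job is handed in when it is done.

Besides the shell and the picture viewer there is one more tool, called after ">>>" as name(argument=value, ...) on one line, values as JSON. step_arm: Moves the arm, as the interface text tells. Its arguments: {"type":"object","properties":{"moves":{"type":"array","items":{"type":"number","minimum":-1,"maximum":1}},"force":{"type":"number"}},"required":["moves"]}

```bash
mkdir -p pics; cat > h.py <<'E'
import numpy as np, cv2
from rig import manip, get_image, job
def grab(n,f):
    d=get_image(n); cv2.imwrite('pics/'+f,d['frame']); np.save('pics/'+f+'.npy',d,allow_pickle=True); return d
def load(f): return np.load('pics/'+f+'.npy',allow_pickle=True).item()
def K(d): return np.array([[d['fx'],0,d['cx']],[0,d['fy'],d['cy']],[0,0,1.]])
def ray(d,u,v):
    R=cv2.Rodrigues(np.array(d['rvec'],float))[0]; t=np.array(d['tvec'],float).ravel()
    return -R.T@t, R.T@np.linalg.inv(K(d))@np.array([u,v,1.])
def onz(d,u,v,z):
    c,r=ray(d,u,v); return c+r*(z-c[2])/r[2]
def proj(d,P):
    return cv2.projectPoints(np.array(P,float).reshape(-1,3),np.array(d['rvec'],float),np.array(d['tvec'],float),K(d),None)[0].reshape(-1,2)
E
python3 - <<'E'
from h import *
for n in('top','side'):
    d=grab(n,n+'0.png'); print(n,d['fx'],ray(d,320,200))
s=manip.get_state(); print(s)
E
```

```text
top 512.5821082231226 (array([ 0.32238393, -0.01130594,  1.30338796]), array([ 0.1205494 ,  0.01621728, -0.99272192]))
side 495.558009432521 (array([-0.09116869, -0.74922246,  0.76320132]), array([ 0.48543355,  0.64847996, -0.58653018]))
{'clock': 0.1, 'qpos': array([ 1.08998824e+00,  2.76517342e-01,  1.50600792e+00, -2.49108179e-05,
        1.36067945e+00, -1.20979988e-01]), 'qd': array([-9.20971253e-04, -1.71714152e-03, -3.58741117e-03,  8.88931465e-05,
       -1.58665143e-03,  6.08022391e-04]), 'effort': array([ 2.38007175e-03, -4.17699194e+01, -2.46406496e+01, -2.85593760e-04,
        5.76134044e-03,  2.00761298e-05]), 'position': array([0.20226088, 0.53777852, 0.24453385]), 'ee_rot': array([-2.27253519e-04,  1.78942386e-01,  9.83859224e-01, -7.73423695e-04]), 'contact_force': array([-1.03675692,  0.56739743, -0.19307363]), 'moment': array([0.00208492, 0.01594239, 0.02185986]), 'width': 0.08554932311583231}
```

View pics/top0.png

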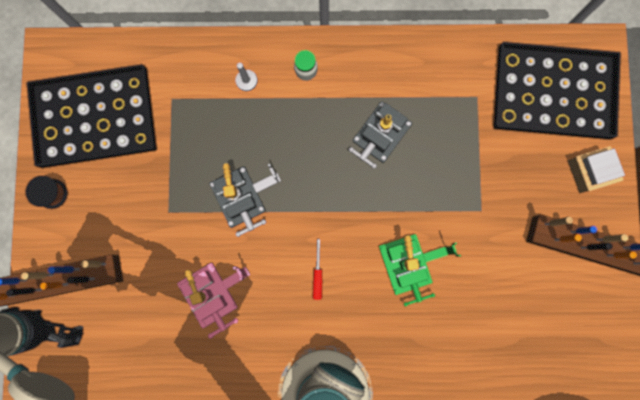

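View pics/side0.png

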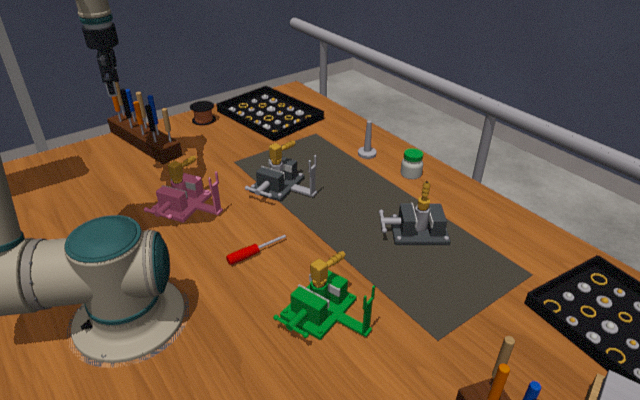

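The top view shows the grey vice with the elbow at about (229,188), its barb pointing up the image and its fork at about (272,178). The nipple is at (386,122), and the green and pink vices are decoys. Next I'll zoom in.

```bash
python3 - <<'E'
from h import *
t=load('top0.png');s=load('side0.png')
a=cv2.resize(t['frame'][145:245,195:295],(500,500),interpolation=cv2.INTER_CUBIC)
b=cv2.resize(s['frame'][130:210,240:330],None,fx=500/80*0.5,fy=500/80*.5,interpolation=cv2.INTER_CUBIC)
b=cv2.copyMakeBorder(b,0,500-b.shape[0],0,0,cv2.BORDER_CONSTANT)
cv2.imwrite('pics/crop0.png',np.hstack([a,b]))
for n,d in(('t',t),('s',s)):
    h=cv2.cvtColor(d['frame'],cv2.COLOR_BGR2HSV)
    m=cv2.inRange(h,(15,130,90),(30,255,255))
    w=np.zeros_like(m)
    if n=='t': w[150:215,200:290]=1
    else: w[135:180,255:320]=1
    m=m*w
    k,l,st,c=cv2.connectedComponentsWithStats(m)
    for i in range(1,k):
        if st[i,4]>10: print(n,st[i],c[i])
    cs,_=cv2.findContours(m,0,2); q=max(cs,key=cv2.contourArea); print(cv2.minAreaRect(q))
E
```

```text
t [223 164  13  34 265] [228.12830189 182.39245283]
((227.5135040283203, 180.58108520507812), (33.86619186401367, 11.672327995300293), 80.53767395019531)
s [268 139  28  25 311] [278.38906752 149.70418006]
((278.8846130371094, 147.576904296875), (18.62941551208496, 31.12521743774414), 40.36453628540039)
```

View pics/crop0.png

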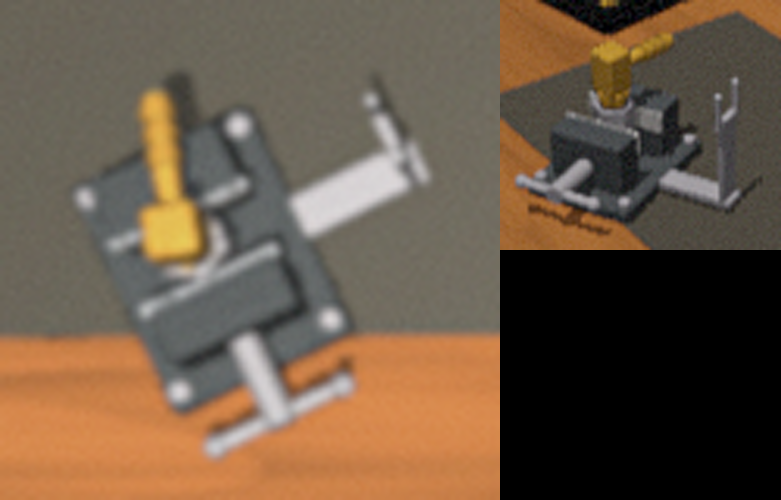

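```bash
cat >> h.py <<'E'
def cr(u,v,o=(195,145),k=5): return (u+.5)/k-.5+o[0],(v+.5)/k-.5+o[1]
E
python3 - <<'E'
from h import *
t=load('top0.png');s=load('side0.png')
ax=onz(t,*cr(173,229),.124); tip=onz(t,*cr(157,93),.108)
print('axis',ax,'tip',tip,np.linalg.norm((tip-ax)[:2]))
B=[onz(t,*cr(*p),.015) for p in((238,125),(86,198),(330,318),(180,392))]
print(np.round(B,4))
l=(B[0]-B[2])+(B[1]-B[3]); w=(B[0]-B[1])+(B[2]-B[3])
an=lambda v:np.degrees(np.arctan2(v[1],v[0]))
print('center',np.mean(B,0),'long',an(l),'short',an(w),'barb',an(tip-ax))
p1=onz(t,*cr(371,100),.118); print('prong',p1,an(p1-ax),np.linalg.norm((p1-ax)[:2]))
for a in (an(l)-90,an(w)):
    a=np.radians(a);u=np.array([np.cos(a),np.sin(a),0]);v=np.array([-u[1],u[0],0])
    P=[ax*[1,1,0]+[0,0,.118]+.11*u+k*.0145*v for k in(1,-1)]
    print(np.degrees(a),'fork tops top',(proj(t,P)-[195,145])*5+2,'side',proj(s,P),'axis side',proj(s,[[*ax[:2],.124],[*ax[:2],.086]]))
E
```

```text
axis [0.48923125 0.21909856 0.124     ] tip [0.5566318  0.23081633 0.108     ] 0.06841154620073585
[[0.558  0.208  0.015 ]
 [0.5208 0.285  0.015 ]
 [0.4588 0.1601 0.015 ]
 [0.4216 0.2356 0.015 ]]
center [0.48979914 0.22217167 0.015     ] long 26.103745872745552 short -63.998982727583645 barb 9.862448761274864
prong [0.550727   0.12803758 0.118     ] -55.96786142217678 0.10988098367955548
-63.89625412725446 fork tops top [[373.84647617 100.14048487]
 [400.66317437 154.74397446]] side [[315.9342404  154.93696519]
 [310.53272392 160.21835504]] axis side [[275.75911744 145.34413535]
 [276.44098597 157.95593557]]
-63.998982727583645 fork tops top [[374.07792818 100.48687657]
 [400.79570783 155.14073213]] side [[315.90711529 154.97473307]
 [310.48612818 160.25232432]] axis side [[275.75911744 145.34413535]
 [276.44098597 157.95593557]]
```

>>> step_arm(moves=[-0.762, -0.395, 0, -0.17, -1, -0.762, -0.395, 0, -0.17, -1, -0.762, -0.395, 0, -0.17, -1, -0.762, -0.395, 0, -0.17, -1, -0.762, -0.395, 0, -0.17, -1])

```text
clock: 0.6
position: [0.3625, 0.36, 0.245]
ee_rot: [-0.0, -0.088, 0.996, -0.0]
contact_force: [0.7, 0.9, 0.4]
width: 0.0856
```

```bash
cat >> h.py <<'E'
from scipy.spatial.transform import Rotation as Ro
def need(x,y,z,ydeg,s=None):
    s=s or manip.get_state(); q=s['ee_rot']; R=Ro.from_quat([q[1],q[2],q[3],q[0]]).as_matrix()
    d=R.T@(np.array([x,y,z])-s['position']); yd=np.degrees(np.arctan2(R[1,1],R[0,1]))
    print('clock',s['clock'],'pos',s['position'].round(4),'ydeg',yd.round(2),'tilt',R[:,2].round(4),'w',s['width'].round(4),'F',s['contact_force'].round(1),'M',s['moment'].round(3),'q6',s['qpos'][5].round(3))
    tw=-((ydeg-yd+90)%180-90)
    print('rows',(d/.5).round(4),'twist',round(tw/180,4))
E
python3 -c "
from h import *
need(.489,.219,.2,100)"
```

```text
Traceback (most recent call last):
  File "h.py", line 19, in need
    print('clock',s['clock'],'pos',s['position'].round(4),'ydeg',yd.round(2),'tilt',R[:,2].round(4),'w',s['width'].round(4),'F',s['contact_force'].round(1),'M',s['moment'].round(3),'q6',s['qpos'][5].round(3))
                                                                                                        ^^^^^^^^^^^^^^^^
AttributeError: 'float' object has no attribute 'round'
```

```bash
sed -i "s/s\['width'\].round(4)/round(s['width'],4)/" h.py; python3 -c "
from h import *
need(.489,.219,.2,100)"
```

```text
clock 0.6 pos [0.3625 0.36   0.245 ] ydeg 100.14 tilt [-4.e-04 -2.e-04 -1.e+00] w 0.0856 F [0.7 0.9 0.4] M [-0.004 -0.033 -0.017] q6 -1.102
rows [-0.1994 -0.3222  0.09  ] twist 0.0008
```

>>> step_arm(moves=[-0.18, -0.29, 0.07, 0, -1, -0.18, -0.29, 0.07, 0, -1, -0.18, -0.29, 0.07, 0, -1, -0.18, -0.29, 0.07, 0, -1, -0.18, -0.29, 0.07, 0, -1])

```text
clock: 1.1
position: [0.4772, 0.2316, 0.2089]
ee_rot: [-0.001, -0.085, 0.996, -0.001]
contact_force: [0.3, -0.4, -0.3]
width: 0.0853
```

```bash
python3 - <<'E'
from h import *
need(.489,.219,.102,100)
d=grab('side','side1.png'); t=grab('top','top1.png')
a=cv2.resize(d['frame'][110:210,220:340],None,fx=5,fy=5,interpolation=cv2.INTER_CUBIC)
cv2.imwrite('pics/crop1.png',a)
E
```

```text
clock 1.1 pos [0.4772 0.2316 0.2089] ydeg 99.73 tilt [-0.0015 -0.0017 -1.    ] w 0.0853 F [ 0.3 -0.4 -0.3] M [ 0.017 -0.001  0.029] q6 -1.419
rows [-0.0193 -0.0285  0.2138] twist -0.0015
```

View pics/crop1.png

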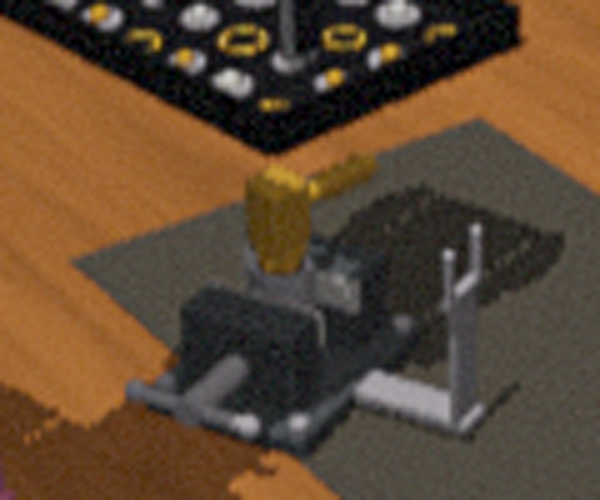

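The crop shows the elbow unmoved, with prong tops near (448,258) and (476,230) in crop pixels. The gripper doesn't show where I expected it, so I'll check the full frame.

```bash
python3 - <<'E'
from h import *
d=load('side1.png');t=load('top1.png'); s=manip.get_state(); p=s['position']
print(s['clock'],p,proj(d,p),proj(t,p))
cv2.imwrite('pics/both1.png',np.vstack([d['frame'][0:240,100:500],t['frame'][100:300,100:500]]))
E
```

```text
1.2 [0.47526903 0.23421534 0.20986805] [[266.14423103 114.43767699]] [[214.42297183 191.31511163]]
```

View pics/both1.png

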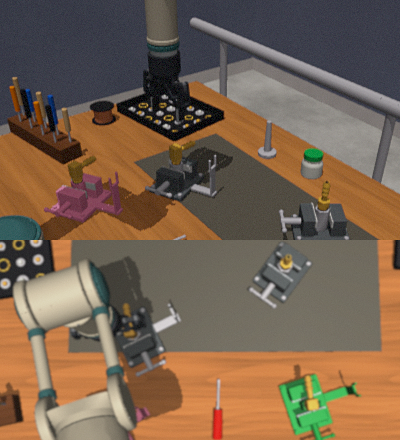

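>>> step_arm(moves=[-0.022, -0.035, 0, 0, -1, -0.022, -0.035, 0.1, 0, -1, -0.022, -0.035, 0.17, 0, -1, -0.022, -0.035, 0.17, 0, -1, -0.022, -0.035, 0.17, 0, -1])

```text
clock: 1.7
position: [0.489, 0.2202, 0.1259]
ee_rot: [-0.0, -0.088, 0.996, 0.0]
contact_force: [0.0, 0.1, -0.4]
width: 0.0855
```

```bash
python3 - <<'E'
from h import *
need(.489,.219,.102,100)
E
```

```text
clock 1.7 pos [0.489  0.2202 0.1259] ydeg 100.08 tilt [-3.e-04  4.e-04 -1.e+00] w 0.0855 F [ 0.   0.1 -0.4] M [-0.005  0.016  0.006] q6 -1.454
rows [ 0.0004 -0.0024  0.0478] twist 0.0005
```

>>> step_arm(moves=[0, -0.0024, 0.046, 0, -1, 0, -0.0024, 0.046, 0, -1, 0, -0.0024, 0.046, 0, 0, 0, -0.0024, 0.046, 0, 0, 0, -0.0024, 0.046, 0, 0], force=30)

```text
clock: 2.2
position: [0.4906, 0.2183, 0.1038]
ee_rot: [0.001, -0.087, 0.996, 0.0]
contact_force: [0.8, 0.0, -0.3]
width: 0.0438
```

>>> step_arm(moves=[0, 0, 0, 0, 1, 0, 0, 0, 0, 1, 0, 0, 0, 0, 1, 0, 0, 0, 0, 1, 0, 0, 0, 0, 1], force=30)

```text
clock: 2.7
position: [0.4896, 0.2217, 0.1039]
ee_rot: [0.001, -0.086, 0.996, 0.004]
contact_force: [-3.7, 10.0, 6.9]
width: 0.0258
```

```bash
python3 - <<'E'
from h import *
need(.489,.219,.102,100)
E
```

```text
clock 2.7 pos [0.4896 0.2217 0.1039] ydeg 99.84 tilt [ 0.001   0.0076 -1.    ] w 0.0258 F [-3.7 10.   6.9] M [ 1.285  0.493 -0.117] q6 -1.456
rows [ 0.0022 -0.005   0.0038] twist -0.0009
```

>>> step_arm(moves=[0, 0.008, 0, 0, 1, 0, 0.008, 0, 0, 1, 0, 0.008, 0, 0, 1], force=70)

```text
clock: 3.0
position: [0.4896, 0.2219, 0.104]
ee_rot: [0.001, -0.087, 0.996, 0.0]
contact_force: [-2.5, -1.0, 7.6]
width: 0.0251
```

```bash
python3 - <<'E'
from h import *
need(.489,.219,.102,100)
E
```

```text
clock 3.0 pos [0.4896 0.2219 0.104 ] ydeg 99.98 tilt [ 1.9e-03  5.0e-04 -1.0e+00] w 0.0251 F [-2.5 -1.   7.6] M [ 0.153  0.241 -0.032] q6 -1.449
rows [ 0.0022 -0.0054  0.0039] twist -0.0001
```

>>> step_arm(moves=[0, 0, 0, 0.03, 1, 0, 0, 0, 0.06, 1, 0, 0, 0, 0.09, 1, 0, 0, 0, 0.12, 1, 0, 0, 0, 0.15, 1])

```text
clock: 3.5
position: [0.4896, 0.2213, 0.104]
ee_rot: [0.001, 0.149, 0.989, -0.0]
contact_force: [-1.7, -3.0, 7.4]
width: 0.0251
```

```bash
python3 - <<'E'
from h import *
need(.4896,.2219,.104,26)
E
```

```text
clock 3.5 pos [0.4896 0.2213 0.104 ] ydeg 72.82 tilt [ 2.e-03 -5.e-04 -1.e+00] w 0.0251 F [-1.7 -3.   7.4] M [-0.094  0.151  0.23 ] q6 -0.974
rows [ 0.0004  0.0011 -0.0001] twist 0.2601
```

>>> step_arm(moves=[0, 0, 0, 0.04, 1, 0, 0, 0, 0.08, 1, 0, 0, 0, 0.12, 1, 0, 0, 0, 0.16, 1, 0, 0, 0, 0.2, 1])

```text
clock: 4.0
position: [0.4892, 0.2207, 0.104]
ee_rot: [0.001, 0.448, 0.894, -0.001]
contact_force: [-3.3, -4.3, 9.0]
width: 0.0247
```

```bash
python3 - <<'E'
from h import *
d=grab('side','side2.png'); t=grab('top','top2.png')
need(.4896,.2219,.104,26)
a=cv2.resize(d['frame'][120:200,250:330],(400,400),interpolation=cv2.INTER_CUBIC)
b=cv2.resize(t['frame'][145:225,210:290],(400,400),interpolation=cv2.INTER_CUBIC)
cv2.imwrite('pics/crop2.png',np.hstack([a,b]))
E
```

```text
clock 4.1 pos [0.4892 0.2207 0.104 ] ydeg 36.9 tilt [ 0.0012 -0.0017 -1.    ] w 0.025 F [-2.4 -4.4  8.5] M [-0.407  0.115 -0.07 ] q6 -0.347
rows [ 0.0014  0.002  -0.0001] twist 0.0606
```

View pics/crop2.png

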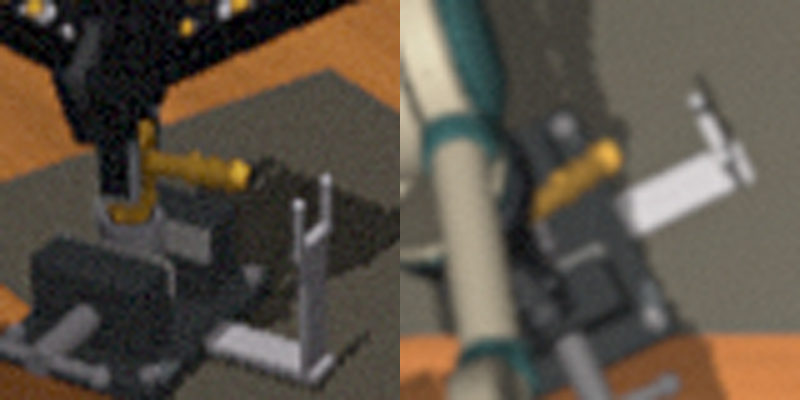

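The side view shows the pads still square on the body and the barb short of the fork. In the top view the barb runs from about crop (540,210) to (612,152), and the fork prongs are near (697,100) and (740,165).

```bash
python3 - <<'E'
from h import *
t=load('top2.png'); h=cv2.cvtColor(t['frame'],cv2.COLOR_BGR2HSV)
m=cv2.inRange(h,(15,120,70),(30,255,255)); w=np.zeros_like(m); w[165:195,230:260]=1; m*=w
ys,xs=np.nonzero(m); P=np.array([onz(t,x,y,.106)[:2] for x,y in zip(xs,ys)])
c=P.mean(0);_,_,V=np.linalg.svd(P-c); print(len(P),c,'pca',np.degrees(np.arctan2(V[0,1],V[0,0])))
ax=np.array([.4892,.2191]); v=c-ax; print('from cam axis',np.degrees(np.arctan2(v[1],v[0])))
s=(P-ax)@V[0]; print(s.min(),s.max())
E
```

```text
123 [0.5164512  0.18567917] pca 127.26991734528028
from cam axis -50.806345816041656
-0.06677463963437229 -0.014910091670336162
```

>>> step_arm(moves=[0, 0, 0, 0.02, 1, 0, 0, 0, 0.04, 1, 0, 0, 0, 0.055, 1, 0, 0, 0, 0.055, 1, 0, 0, 0, 0.055, 1])

```text
clock: 4.6
position: [0.4891, 0.2206, 0.104]
ee_rot: [0.001, 0.522, 0.853, -0.001]
contact_force: [-2.8, -4.4, 9.1]
width: 0.0251
```

```bash
python3 - <<'E'
from h import *
d=grab('side','side3.png'); t=grab('top','top3.png')
need(.4896,.2219,.104,26)
h=cv2.cvtColor(t['frame'],cv2.COLOR_BGR2HSV)
m=cv2.inRange(h,(15,120,70),(30,255,255)); w=np.zeros_like(m); w[165:200,230:265]=1; m*=w
ys,xs=np.nonzero(m); P=np.array([onz(t,x,y,.106)[:2] for x,y in zip(xs,ys)])
c=P.mean(0);_,_,V=np.linalg.svd(P-c); print(len(P),c,'pca',np.degrees(np.arctan2(V[0,1],V[0,0])))
v=c-np.array([.4892,.2191]); print('from cam axis',np.degrees(np.arctan2(v[1],v[0])))
a=cv2.resize(d['frame'][130:180,260:330],None,fx=5.7,fy=5.7,interpolation=cv2.INTER_CUBIC)
b=cv2.resize(t['frame'][155:205,220:290],None,fx=5.7,fy=5.7,interpolation=cv2.INTER_CUBIC)
cv2.imwrite('pics/crop3.png',np.hstack([a,b]))
E
```

```text
clock 4.7 pos [0.4891 0.2206 0.104 ] ydeg 27.11 tilt [ 9.0e-04 -1.9e-03 -1.0e+00] w 0.0255 F [-3.3 -4.4  8.3] M [-0.543  0.11   0.008] q6 -0.176
rows [ 0.0018  0.0021 -0.0001] twist 0.0062
119 [0.50911956 0.18291095] pca 119.02321377732515
from cam axis -61.17027023235824
```

View pics/crop3.png

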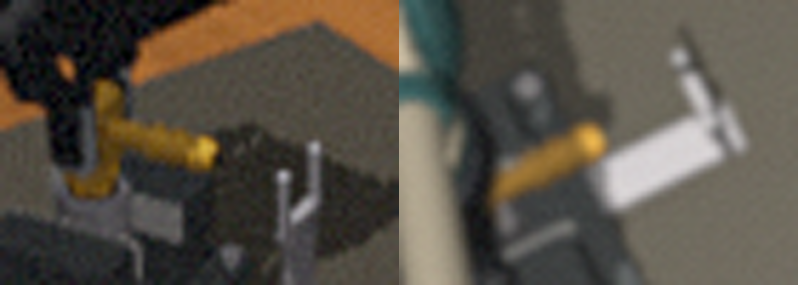

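The side view shows the barb aimed nearly between the prongs. Measured headings are −61° (PCA) and −62.9° (tool), against −64° for the fork. I'll turn 1.3° more, let go, and check with an unobstructed view.

>>> step_arm(moves=[0, 0, 0, 0.0075, 1, 0, 0, 0, 0.0075, 1, 0, 0, 0, 0.0075, -1, 0, 0, 0, 0.0075, -1, 0, 0, 0, 0.0075, -1])

```text
clock: 5.2
position: [0.4892, 0.2219, 0.1023]
ee_rot: [-0.0, 0.532, 0.847, 0.0]
contact_force: [-0.2, -0.5, -0.1]
width: 0.0676
```

>>> step_arm(moves=[0, 0, 0, 0, -1, 0, 0, 0, 0, -1, 0, 0, -0.08, 0, -1, 0, 0, -0.18, 0, -1, 0, 0, -0.18, 0, -1])

```text
clock: 5.7
position: [0.4933, 0.2232, 0.1988]
ee_rot: [0.004, 0.532, 0.847, 0.005]
contact_force: [0.7, -0.7, -0.2]
width: 0.0854
```

```bash
python3 - <<'E'
from h import *
need(.4896,.2219,.104,26)
E
```

```text
clock 5.7 pos [0.4933 0.2232 0.1988] ydeg 25.75 tilt [ 0.0131  0.0042 -0.9999] w 0.0854 F [ 0.7 -0.7 -0.2] M [ 0.021 -0.056 -0.032] q6 -0.153
rows [ 0.0012 -0.0104  0.1894] twist -0.0014
```

>>> step_arm(moves=[0.45, 0, -0.05, 0, -1, 0.45, 0, -0.05, 0, -1, 0.45, 0, -0.05, 0, -1, 0.45, 0, -0.05, 0, -1, 0.45, 0, -0.05, 0, -1])

```text
clock: 6.2
position: [0.3893, 0.4277, 0.2172]
ee_rot: [-0.001, 0.531, 0.848, 0.001]
contact_force: [0.5, -0.1, 0.3]
width: 0.0854
```

```bash
python3 - <<'E'
from h import *
d=grab('side','side4.png'); t=grab('top','top4.png')
h=cv2.cvtColor(t['frame'],cv2.COLOR_BGR2HSV)
m=cv2.inRange(h,(15,120,70),(30,255,255)); w=np.zeros_like(m); w[165:200,215:265]=1; m*=w
ys,xs=np.nonzero(m); P=np.array([onz(t,x,y,.106)[:2] for x,y in zip(xs,ys)])
an=lambda v:np.degrees(np.arctan2(v[1],v[0]))
c=P.mean(0);_,_,V=np.linalg.svd(P-c); print(len(P),c,'pca',an(V[0]))
ax=np.array([.4892,.2191]);Q=P[np.linalg.norm(P-ax,axis=1)>.025]
c=Q.mean(0);V=np.linalg.svd(Q-c)[2]; print(len(Q),'barb pca',an(V[0]),'from axis',an(c-ax))
b=cv2.resize(t['frame'][145:225,205:285],(560,560),interpolation=cv2.INTER_CUBIC)
a=cv2.resize(d['frame'][125:205,255:325],None,fx=3.3,fy=3.3,interpolation=cv2.INTER_CUBIC)
a=cv2.copyMakeBorder(a,0,560-a.shape[0],0,0,cv2.BORDER_CONSTANT)
cv2.imwrite('pics/crop4.png',np.hstack([b,a]))
E
```

```text
274 [0.49899294 0.20414906] pca 115.20904410222165
104 barb pca -61.588840967784336 from axis -61.66430229896162
```

View pics/crop4.png

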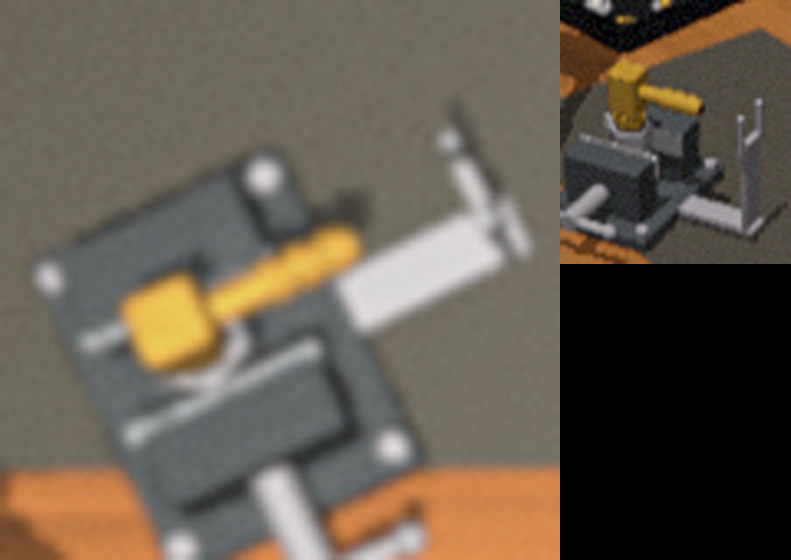

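The barb end is at crop (350,245), the body top centre at (170,322) and the prong tops at about (450,138) and (490,215). It's very close, so I'll compare it with the projected fork line.

```bash
python3 - <<'E'
from h import *
for nm in('top','side'):
    t=load(nm+'4.png'); h=cv2.cvtColor(t['frame'],cv2.COLOR_BGR2HSV).astype(int)
    m=((h[...,0]>12)&(h[...,0]<32)&(h[...,1]>100)).astype(float)
    w=np.zeros_like(m)
    if nm=='top': w[165:205,215:262]=1
    else: w[135:172,262:305]=1
    m*=w
    ys,xs=np.nonzero(m); wt=np.clip(h[ys,xs,1]-60,0,120)/120.
    for ay in((.4892,.2191),(.4892,.2205)):
        for a in(-60,-62,-64,-66):
            r=np.radians(a);u=np.array([np.cos(r),np.sin(r)])
            P=[[*(np.array(ay)+k*u),.106] for k in(.025,.067)]
            p=proj(t,P); e=(p[1]-p[0]);L=np.hypot(*e);e/=L;n=np.array([-e[1],e[0]])
            d=np.c_[xs,ys]-p[0];s=d@e; k=(s>L*.1)&(s<L*.95); o=d@n
            f=np.polyfit(s[k],o[k],1) ; print(nm,ay,a,'n',k.sum(),'off px',round(o[k].mean(),2),'slope deg',round(np.degrees(np.arctan(f[0])),2))
t=load('top4.png')
an=lambda v:round(np.degrees(np.arctan2(v[1],v[0])),2)
g=lambda u,v,z:onz(t,*cr(u,v,(205,145),7),z)[:2]
print('bolts',an(g(263,176,.015)-g(48,278,.015)),an(g(393,446,.015)-g(183,547,.015)),'long',an(g(263,176,.015)-g(393,446,.015))-90,an(g(48,278,.015)-g(183,547,.015))-90)
print('arm edges',an(g(505,262,.01)-g(370,330,.01)),an(g(485,215,.01)-g(345,285,.01)),'jawline',an(g(316,349,.062)-g(136,435,.062)))
f=(g(450,138,.118)+g(490,215,.118))/2; a=g(170,322,.124); print('axis',a,'fork mid dir',an(f-a),np.hypot(*(f-a)),'tip dir',an(g(350,245,.108)-a))
E
```

```text
top (0.4892, 0.2191) -60 n 104 off px 0.56 slope deg 0.89
top (0.4892, 0.2191) -62 n 104 off px -0.13 slope deg -0.64
top (0.4892, 0.2191) -64 n 104 off px -0.81 slope deg -2.18
top (0.4892, 0.2191) -66 n 104 off px -1.49 slope deg -3.71
top (0.4892, 0.2205) -60 n 103 off px 0.83 slope deg 0.36
top (0.4892, 0.2205) -62 n 103 off px 0.14 slope deg -1.17
top (0.4892, 0.2205) -64 n 103 off px -0.55 slope deg -2.7
top (0.4892, 0.2205) -66 n 103 off px -1.24 slope deg -4.22
side (0.4892, 0.2191) -60 n 147 off px -8.15 slope deg 1.66
side (0.4892, 0.2191) -62 n 147 off px -8.37 slope deg 6.16
side (0.4892, 0.2191) -64 n 145 off px -8.57 slope deg 7.03
side (0.4892, 0.2191) -66 n 144 off px -8.9 slope deg 2.05
side (0.4892, 0.2205) -60 n 152 off px -7.87 slope deg 2.95
side (0.4892, 0.2205) -62 n 150 off px -8.25 slope deg 3.23
side (0.4892, 0.2205) -64 n 148 off px -8.59 slope deg 1.5
side (0.4892, 0.2205) -66 n 146 off px -8.85 slope deg 3.95
bolts -64.49 -64.37 long -64.03999999999999 -62.75
arm edges -63.23 -63.37 jawline -64.44
axis [0.48883325 0.21989118] fork mid dir -63.37 0.11049580206506712 tip dir -63.84
```

```bash
python3 - <<'E'
from h import *
def run(f,ax,angs,lim=6):
    t=load(f); h=cv2.cvtColor(t['frame'],cv2.COLOR_BGR2HSV).astype(int)
    m=((h[...,0]>18)&(h[...,0]<32)&(h[...,1]>110)); ys,xs=np.nonzero(m)
    for a in angs:
        r=np.radians(a);u=np.array([np.cos(r),np.sin(r)])
        p=proj(t,[[*(np.array(ax)+k*u),.106] for k in(.028,.067)])
        e=p[1]-p[0];L=np.hypot(*e);e/=L;n=np.array([-e[1],e[0]])
        d=np.c_[xs,ys]-p[0];s=d@e;o=d@n;k=(s>0)&(s<L*.95)&(abs(o)<lim)
        g=np.polyfit(s[k],o[k],1);print(f,a,k.sum(),'off',round(o[k].mean(),2),'slope',round(np.degrees(np.arctan(g[0])),2),'width',np.round(np.percentile(o[k],[2,98]),1))
A=(.4890,.2195)
run('top0.png',A,(8,10,12)); run('side0.png',A,(6,10,14))
run('top4.png',A,(-60,-62,-64)); run('side4.png',A,(-58,-61,-64,-67))
E
```

```text
top0.png 8 60 off -1.5 slope 0.34 width [-3.6  0.6]
top0.png 10 59 off -0.82 slope 2.47 width [-3.1  1.2]
top0.png 12 59 off -0.15 slope 4.35 width [-2.5  1.8]
side0.png 6 53 off -1.28 slope -6.46 width [-3.6  1.7]
side0.png 10 52 off -0.58 slope -3.02 width [-3.   2.4]
side0.png 14 51 off 0.17 slope -0.8 width [-2.1  2.9]
top4.png -60 67 off 0.58 slope 2.38 width [-1.7  2.7]
top4.png -62 67 off -0.09 slope 0.58 width [-2.3  2. ]
top4.png -64 67 off -0.77 slope -1.22 width [-3.1  1.3]
side4.png -58 65 off 0.86 slope 3.43 width [-1.6  3.8]
side4.png -61 66 off 0.38 slope 1.05 width [-2.2  3.2]
side4.png -64 66 off -0.13 slope -0.87 width [-2.7  2.6]
side4.png -67 66 off -0.69 slope -3.47 width [-3.2  2.1]
```

```bash
python3 -c "
from h import *
s=manip.get_state(); print(s['clock'],s['contact_force'],s['width']); print(job.sign_off())"
```

```text
6.3 [ 0.52660086 -0.04423702 -0.18117161] 0.08543439313408371
the job is handed in; nothing more can be done
None
```

I screwed the brass elbow clockwise by about 74° in one direction only, never turning it back. I then let go, moved the arm clear and handed the job in at 6.3 s.

- **Aim:** after release, the two cameras put the barb at about −62.5° (single readings −61.2° to −63.8°), and the tool heading gave −64.2°. The fork direction measured about −63.4° to −64°.
- **Disagreement:** these readings differ by 1–2°, or about 3° for the lowest one. The barb points at the fork within that and may be about 1° short. There is no sign that it went well past the mark.
- **Contact:** the gripper was fully open with no contact force at hand-in. The recorded contact forces stayed near 10 N.
- **Other parts:** the arm never went near the nipple. I did not measure its angle again afterwards.

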